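# Check off the weighed ingredients

## Robot

A 6-joint arm with a two-finger parallel gripper is mounted at the origin on the work surface. World frame = base frame: x ahead of the robot, y to its left, z up, the work surface at z = 0. Lengths are in mm, angles in degrees, forces in N, time in s.
With the tool pointing down it reaches from about 350 to 850 mm from the base axis. Payload 8.1 kg.
Tool frame: the origin (TCP) lies on the centre line of the jaws, within the pads' length; the fingertips stand 19 mm ahead of it and the grasp point (between the pads) is the TCP; z points along the fingers, y is the line along which they close (so a half turn about z gives the same grasp; the last joint's range is limited). The gripper opens to 85 mm and grips with 20 to 120 N. Pads are 22 mm wide; open, the fingers measure 114 mm over their backs; the gripper's body (76 mm by 85 mm) begins 54 mm behind the grasp point. The pads swing forward as they close: fully open they stand 13 mm farther back than shut.
Start: joints at [58.934, 7.471, 85.268, -0, 87.261, -4.893], TCP at [264.627, 538.496, 250.292] pointing down, gripper open.
Joint ranges: [-169.43, 169.43], [-51.17, 129.36], [1.28, 143.12], [-76.62, 256.62], [0, 156.53], [-152.29, 152.29]. Speed limits (degrees/s): [136.94, 136.94, 159.86, 180, 180, 180].

## Interface

Orientations are given as [roll, pitch, yaw] about the fixed x, y, z axes, in that order (R = Rz(yaw) Ry(pitch) Rx(roll)).
In Python, from bench import r gives the robot as it stands. The module is installed in compiled form; this text tells all that it offers.
- The arm moves only by the tool servo_tool, never from a script. Its arguments are lists of equal length, an entry for each row: "fingers": the finger opening in m, from 0 to 0.0854; "linear": the shift along the tool's x, y, z in m, a list of three; "rotation": the turn, a rotation vector about the tool's x, y, z in degrees, a list of three. A call has 1 to 10 rows; each row is the pose to reach, as a shift and turn from the pose commanded when the call began, along the tool's axes at that moment; what a row does not reach only later rows make up. A row lasts 1/10 s, in which the tool goes at most 50 mm and 8.59 degrees, less where a joint would pass 70% of its speed; a pose out of reach is approached as far as the arm can. A call with a gripper value outside its range is refused whole. The fingers move at their own pace and stop on an object; "force" is the grip in N (left out, the last holds). Time passes only in rows, so rows that repeat a pose let the fingers close. It gives the time, the measured TCP pose, the force, the opening and the grip force at its end, in the units of the state.
- r.sense(): the state, without advancing time (a new reading comes with each control period).
- r.snapshot(name): name is "scene" or "top" or "wrist"; returns a dict with "frame" (384x512x3 uint8, red, green, blue), "fx", "fy", "cx", "cy" (pixels), "camera_from_world" (4x4, takes a point from world to camera coordinates). Camera axes: x right, y up, looking along -z (the intrinsics and any distortion apply to the point x, -y, -z); pixel columns grow to the right and rows downward; lengths in mm; the calibration is good to about 2 mm. A picture is of the moment at which its call begins. There is no depth.
- r.hand_in(): hands the job in; it is judged then, once.
The state is a dict: "time": time; "joint_pos": joint angles; "qd": joint speeds; "joint_efforts": joint torques, N m; "tool_pos": TCP position; "tcp_rot": TCP orientation; "ft_force": force on the tool from outside, world axes, zero at the start; "wrist_torque": the same for the moment, N m; "finger_gap": finger opening in mm; "grip_force": force on a finger pad.
Only numpy, scipy, OpenCV 4.12 (cv2) and the standard library are available. Lean on these libraries where they do the work, as an engineer would, in place of code of your own. Each camera call takes 0.05 s, during which the arm holds its last target. There are 200 camera calls.

## Task

Three ingredients for an ointment have been weighed, and each jar stands on a tray with its own orange check-off button. With the fingertips, lightly press the buttons down, all the way or nearly so, in the order of the recipe: first the button of the white jar with the blue lid, then that of the amber jar, last that of the all-white jar. A pressed button stays down; leave the jars and the mixing bowl standing where they are, neither lifted nor pushed.

Things in the scene. Friction and masses are not known exactly. Their poses are not given: they have to be found in the camera images.
- jar_blue: Loose white plastic jar with a blue screw lid, 60 mm diameter, 70 mm tall, about 150 g; origin at the centre of its underside, z up. Stands on its own fixed dark grey check-off tray (155 x 85 mm, 8 mm thick, same for all jars; which tray stands where and its yaw vary). The centre of this tray's button is 82 mm from the jar's axis, along the tray's long side.
- check_blue_top (a point): Centre of the top face of the orange round check-off button on the tray of the white plastic jar with a blue screw lid. Button 32 mm diameter, top 44 mm above the bench while up, standing 22 mm proud of a fixed black collar 48 mm across. The point goes down with the button; its y axis points, level, from the button to the jar.
- check_blue (a joint): How far that button has been pushed straight down, m: 0 up, 0.010 fully down (end stop; top still 12 mm above the collar). It yields to about 3 N along its travel and stays down where it is left. Its soft rubber cap gives up to 6 mm more under the finger (2 N per mm) and springs back when let go; 5 to 8 N takes the button fully down.
- jar_amber: Loose amber (brown) glass jar with a black screw lid, 60 mm diameter, 70 mm tall, about 150 g; origin at the centre of its underside, z up. Stands on its own fixed dark grey check-off tray (155 x 85 mm, 8 mm thick, same for all jars; which tray stands where and its yaw vary). The centre of this tray's button is 82 mm from the jar's axis, along the tray's long side.
- check_amber_top (a point): Centre of the top face of the orange round check-off button on the tray of the amber (brown) glass jar with a black screw lid. Button 32 mm diameter, top 44 mm above the bench while up, standing 22 mm proud of a fixed black collar 48 mm across. The point goes down with the button; its y axis points, level, from the button to the jar.
- check_amber (a joint): How far that button has been pushed straight down, m: 0 up, 0.010 fully down (end stop; top still 12 mm above the collar). It yields to about 3 N along its travel and stays down where it is left. Its soft rubber cap gives up to 6 mm more under the finger (2 N per mm) and springs back when let go; 5 to 8 N takes the button fully down.
- jar_white: Loose all-white plastic jar with a white lid, 60 mm diameter, 70 mm tall, about 150 g; origin at the centre of its underside, z up. Stands on its own fixed dark grey check-off tray (155 x 85 mm, 8 mm thick, same for all jars; which tray stands where and its yaw vary). The centre of this tray's button is 82 mm from the jar's axis, along the tray's long side.
- check_white_top (a point): Centre of the top face of the orange round check-off button on the tray of the all-white plastic jar with a white lid. Button 32 mm diameter, top 44 mm above the bench while up, standing 22 mm proud of a fixed black collar 48 mm across. The point goes down with the button; its y axis points, level, from the button to the jar.
- check_white (a joint): How far that button has been pushed straight down, m: 0 up, 0.010 fully down (end stop; top still 12 mm above the collar). It yields to about 3 N along its travel and stays down where it is left. Its soft rubber cap gives up to 6 mm more under the finger (2 N per mm) and springs back when let go; 5 to 8 N takes the button fully down.
- bowl: Loose white ceramic mixing bowl, 140 mm across, 70 mm tall, 450 g, beyond the trays; origin at the centre of its underside.
Things that resemble listed ones, but are neither listed nor needed, are in the scene too. What is shaped like the part that bears check_white_top but green or red is not meant.

How it is judged:
By the outcome, as a careful person would: the job done as asked, in the order asked, and still so for the second after the job is handed in, with the robot touching nothing.
It also fails if it takes over 51 s, if anything falls off the work surface, if the arm or the gripper's body presses on something with over 40 N, if the wrist force passes 120 N, or if a joint passes its speed limit or range.

## Working session

There is one attempt and no reset: what is moved stays moved. The work goes in short steps, Python scripts to look and compute and a tool call to move; the robot and the scene stay as the last step left them, time stands still between calls to the robot, and variables do not carry over. Pictures are saved under pics/ and viewed, at most 10 in all, crops included, and the job is handed in when it is done.

Besides the shell and the picture viewer there is one more tool, called after "Emit:" as name(argument=value, ...) on one line, values as JSON. servo_tool: Moves the arm, as the interface text tells. Its arguments: {"type":"object","properties":{"fingers":{"type":"array","items":{"type":"number"}},"linear":{"type":"array","items":{"type":"array","items":{"type":"number"}}},"rotation":{"type":"array","items":{"type":"array","items":{"type":"number"}}},"force":{"type":"number"}},"required":["fingers","linear","rotation"]}

```bash
mkdir -p pics
python3 - <<'E'
from bench import r
import cv2,pickle
s=r.sense();print(s)
d={}
for n in("scene","top"):
    d[n]=r.snapshot(n);cv2.imwrite(f"pics/{n}0.png",cv2.resize(d[n]["frame"][:,:,::-1],(768,576)))
    print(n,{k:v for k,v in d[n].items() if k!="frame"})
pickle.dump(d,open("d.pkl","wb"))
E
```

```text
{'time': 0.0, 'joint_pos': array([ 5.89346992e+01,  7.51542555e+00,  8.53320875e+01,  1.43840333e-05,
        8.72613370e+01, -4.89547998e+00]), 'qd': array([-0.02714937,  0.0759209 ,  0.03310491,  0.03062444,  0.05450149,
       -0.00173588]), 'joint_efforts': array([-2.52841583e-04, -5.69410586e+01, -5.00544333e+01, -4.31786812e-04,
        1.51517481e-02, -2.81658413e-05]), 'tool_pos': array([264.34587337, 538.03394951, 249.21417961]), 'tcp_rot': array([-1.79891548e+02, -9.30338438e-03,  1.53830170e+02]), 'ft_force': array([-0.10411183, -0.36835226,  0.39623542]), 'wrist_torque': array([-0.00219399,  0.04768937, -0.006894  ]), 'grip_force': 0.0, 'finger_gap': 85.65976598793104}
scene {'fx': 374.2854586091419, 'fy': 374.2854586091419, 'cx': 249.23895958144482, 'cy': 190.8861620719478, 'camera_from_world': array([[-5.36014787e-01,  8.44085007e-01,  1.44446958e-02,
         2.73446597e+02],
       [-4.99358436e-01, -3.30808098e-01,  8.00754116e-01,
         2.06681858e+02],
       [ 6.80682966e-01,  4.22002966e-01,  5.98819001e-01,
        -1.54715103e+03],
       [ 0.00000000e+00,  0.00000000e+00,  0.00000000e+00,
         1.00000000e+00]])}
top {'fx': 407.19176653958664, 'fy': 407.19176653958664, 'cx': 257.2637865122017, 'cy': 192.00539493900416, 'camera_from_world': array([[-1.26286494e-01, -9.91985642e-01, -4.02582555e-03,
         3.49127463e+01],
       [ 9.65538260e-01, -1.23848539e-01,  2.28904803e-01,
        -5.23414354e+02],
       [-2.27568870e-01,  2.50204963e-02,  9.73440488e-01,
        -1.08027327e+03],
       [ 0.00000000e+00,  0.00000000e+00,  0.00000000e+00,
         1.00000000e+00]])}
```

View pics/scene0.png

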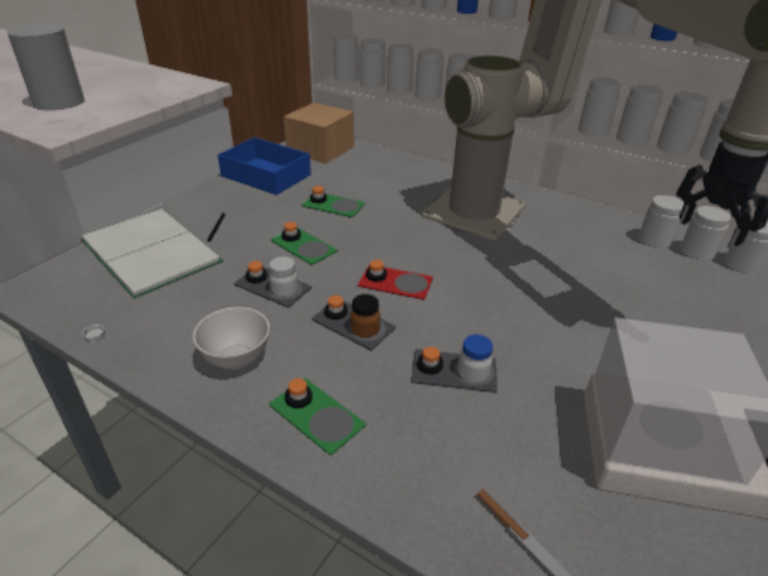

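View pics/top0.png

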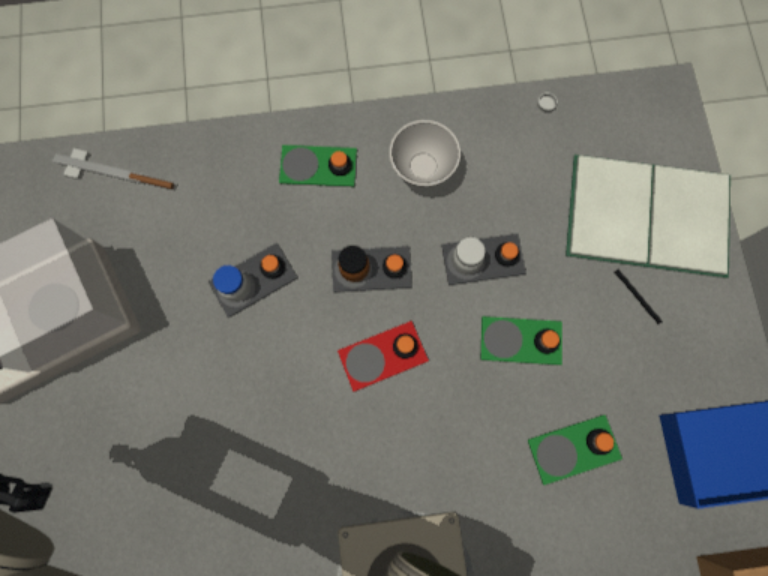

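Both pictures show the three dark-grey trays. In the top view (768 px wide), their orange buttons are at about (270,265) for blue, (395,264) for amber and (510,252) for white. The green and red trays are decoys.

```bash
cat > h.py <<'E'
import numpy as np,cv2
def blobs(s,hints,sc=1.5,rad=9):
    h=cv2.cvtColor(s["frame"],cv2.COLOR_RGB2HSV);m=cv2.inRange(h,(3,140,110),(18,255,255))
    n,l,st,c=cv2.connectedComponentsWithStats(m)
    out=[]
    for p in hints:
        p=np.array(p)/sc
        k=min((k for k in range(1,n) if st[k,4]>8),key=lambda k:np.hypot(*(c[k]-p)));out.append((c[k],st[k]))
    return out
def ray(s,p,z):
    M=s["camera_from_world"];R=M[:3,:3];o=-R.T@M[:3,3]
    d=R.T@np.array([(p[0]-s["cx"])/s["fx"],-(p[1]-s["cy"])/s["fy"],-1]);d/=np.linalg.norm(d)
    return o+d*(z-o[2])/d[2],o,d
def tri(a,b):
    A=np.zeros((3,3));v=np.zeros(3)
    for _,o,d in(a,b):P=np.eye(3)-np.outer(d,d);A+=P;v+=P@o
    return np.linalg.solve(A,v)
E
python3 - <<'E'
import pickle;from h import *
d=pickle.load(open("d.pkl","rb"))
T=blobs(d["top"],[(270,265),(395,264),(510,252)]);S=blobs(d["scene"],[(431,354),(336,303),(256,268)])
jt=[(229,279),(353,258),(470,250)]
for (t,ts),(s,ss),j in zip(T,S,jt):
    a=ray(d["top"],t,42);b=ray(d["scene"],s,42)
    print(t.round(1),ts,s.round(1),ss,a[0].round(1),b[0].round(1),tri(a,b).round(1),"jar",ray(d["top"],np.array(j)/1.5,74)[0].round(0))
E
```

```text
[179.4 175. ] [174 170  11  11  96] [287.2 235.7] [282 231  11  10  82] [606.6 183.9  42. ] [606.3 184.3  42. ] [606.5 184.1  42.1] jar [575. 255.  74.]
[262.8 174.7] [258 169  11  12  99] [223.4 200.6] [219 197  10   8  63] [576.6 -54.5  42. ] [576.1 -53.   42. ] [576.2 -53.8  41.9] jar [585.  22.  74.]
[339.2 166.8] [334 162  11  11  96] [169.9 177.2] [166 174   9   7  49] [ 572.2 -276.6   42. ] [ 571.9 -275.3   42. ] [ 571.9 -276.1   41.9] jar [ 573. -197.   74.]
```

Emit:
servo_tool(fingers=[0, 0, 0, 0, 0, 0, 0, 0, 0, 0], linear=[[-0.164, -0.185, -0.02], [-0.164, -0.185, -0.02], [-0.164, -0.185, -0.02], [-0.164, -0.185, -0.02], [-0.164, -0.185, -0.02], [-0.164, -0.185, -0.02], [-0.164, -0.185, -0.02], [-0.164, -0.185, -0.02], [-0.164, -0.185, -0.02], [-0.164, -0.185, -0.02]], rotation=[[0, 0, 63.8], [0, 0, 63.8], [0, 0, 63.8], [0, 0, 63.8], [0, 0, 63.8], [0, 0, 63.8], [0, 0, 63.8], [0, 0, 63.8], [0, 0, 63.8], [0, 0, 63.8]])

```text
time: 1.1
tool_pos: [330.1, 300.0, 270.0]
tcp_rot: [-180.0, 0.0, 90.2]
ft_force: [0.2, -0.4, 0.5]
finger_gap: -0.0
grip_force: 0.0
```

Emit:
servo_tool(fingers=[0, 0, 0, 0, 0, 0, 0, 0, 0, 0], linear=[[-0.116, 0.276, 0.08], [-0.116, 0.276, 0.08], [-0.116, 0.276, 0.08], [-0.116, 0.276, 0.08], [-0.116, 0.276, 0.08], [-0.116, 0.276, 0.08], [-0.116, 0.276, 0.08], [-0.116, 0.276, 0.16], [-0.116, 0.276, 0.16], [-0.116, 0.276, 0.16]], rotation=[[0, 0, 0], [0, 0, 0], [0, 0, 0], [0, 0, 0], [0, 0, 0], [0, 0, 0], [0, 0, 0], [0, 0, 0], [0, 0, 0], [0, 0, 0]])

```text
time: 2.1
tool_pos: [601.9, 183.6, 103.9]
tcp_rot: [-179.4, 0.1, 90.1]
ft_force: [-1.5, -0.2, -0.5]
finger_gap: 0.2
grip_force: 0.0
```

Run:
```python
from bench import r
import cv2,numpy as np
a=r.snapshot("wrist")["frame"];b=r.snapshot("scene")["frame"][150:300,180:380]
cv2.imwrite("pics/w1.png",np.vstack([cv2.resize(a,(400,300)),cv2.resize(b,(400,300))])[:,:,::-1])
print(r.sense()["tool_pos"])
```

```text
[605.71063232 184.60641367 110.42649487]
```

View pics/w1.png

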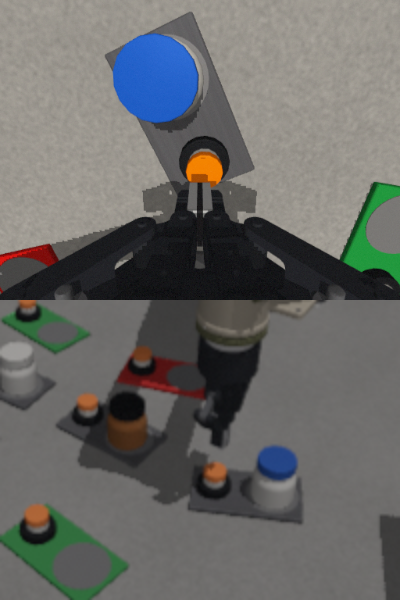

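The closed fingertips are just above the blue jar's button, so I'm descending on it.

Emit:
servo_tool(fingers=[0, 0, 0, 0, 0, 0, 0, 0, 0, 0], linear=[[0, 0, 0.02], [0, 0, 0.035], [0, 0, 0.044], [0, 0, 0.046], [0, 0, 0.048], [0, 0, 0.05], [0, 0, 0.052], [0, 0, 0.054], [0, 0, 0.054], [0, 0, 0.054]], rotation=[[0, 0, 0], [0, 0, 0], [0, 0, 0], [0, 0, 0], [0, 0, 0], [0, 0, 0], [0, 0, 0], [0, 0, 0], [0, 0, 0], [0, 0, 0]])

```text
time: 3.2
tool_pos: [606.7, 184.4, 56.6]
tcp_rot: [179.9, -0.0, 90.0]
ft_force: [-0.6, 1.2, 2.0]
finger_gap: -0.0
grip_force: 1.2
```

Emit:
servo_tool(fingers=[0, 0, 0, 0, 0, 0], linear=[[0, 0, 0.001], [0, 0, 0.002], [0, 0, 0.003], [0, 0, 0.004], [0, 0, 0.005], [0, 0, 0.005]], rotation=[[0, 0, 0], [0, 0, 0], [0, 0, 0], [0, 0, 0], [0, 0, 0], [0, 0, 0]])

```text
time: 3.8
tool_pos: [606.6, 184.3, 51.4]
tcp_rot: [180.0, -0.0, 90.0]
ft_force: [2.5, 0.8, 3.8]
finger_gap: -0.1
grip_force: 1.7
```

Emit:
servo_tool(fingers=[0, 0, 0, 0], linear=[[0, 0, 0.0005], [0, 0, 0.001], [0, 0, 0.001], [0, 0, 0.001]], rotation=[[0, 0, 0], [0, 0, 0], [0, 0, 0], [0, 0, 0]])

```text
time: 4.2
tool_pos: [606.5, 184.3, 50.6]
tcp_rot: [180.0, -0.0, 90.0]
ft_force: [1.5, 2.4, 5.2]
finger_gap: -0.1
grip_force: 2.4
```

Emit:
servo_tool(fingers=[0, 0, 0, 0], linear=[[0, 0, 0.0005], [0, 0, 0.001], [0, 0, 0.001], [0, 0, 0.001]], rotation=[[0, 0, 0], [0, 0, 0], [0, 0, 0], [0, 0, 0]])

```text
time: 4.6
tool_pos: [606.6, 184.3, 49.8]
tcp_rot: [180.0, -0.0, 90.0]
ft_force: [1.8, 1.8, 6.6]
finger_gap: -0.1
grip_force: 3.3
```

Emit:
servo_tool(fingers=[0, 0, 0, 0, 0, 0, 0, 0, 0, 0], linear=[[0, 0, -0.03], [0, 0, -0.08], [0, 0, -0.1], [-0.238, -0.03, -0.1], [-0.238, -0.03, -0.1], [-0.238, -0.03, -0.1], [-0.238, -0.03, -0.1], [-0.238, -0.03, -0.1], [-0.238, -0.03, -0.1], [-0.238, -0.03, -0.1]], rotation=[[0, 0, 0], [0, 0, 0], [0, 0, 0], [0, 0, 0], [0, 0, 0], [0, 0, 0], [0, 0, 0], [0, 0, 0], [0, 0, 0], [0, 0, 0]])

```text
time: 5.6
tool_pos: [575.2, -54.5, 148.2]
tcp_rot: [-179.9, -0.0, 89.9]
ft_force: [1.3, 1.0, 0.6]
finger_gap: 0.1
grip_force: 0.0
```

Run:
```python
from bench import r
import cv2,numpy as np
a=r.snapshot("wrist")["frame"];b=r.snapshot("scene")["frame"][180:280,230:364]
cv2.imwrite("pics/w2.png",np.vstack([cv2.resize(a,(400,300)),cv2.resize(b,(400,300))])[:,:,::-1])
print(r.sense()["tool_pos"])
```

```text
[575.80396775 -52.81123214 148.5124692 ]
```

View pics/w2.png

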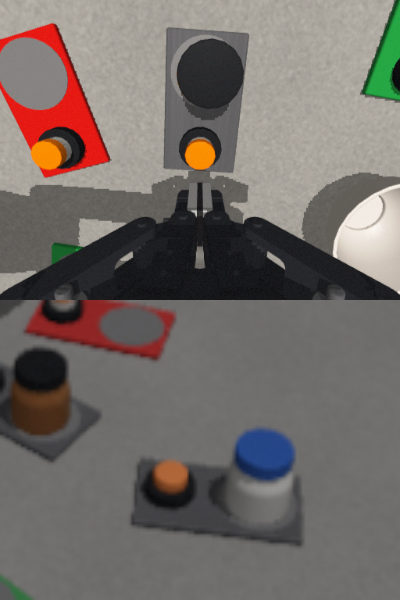

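The blue button now sits low and its jar hasn't moved. The fingers are over the amber jar's button, so I'm pressing that next.

Emit:
servo_tool(fingers=[0, 0, 0, 0, 0, 0, 0, 0, 0, 0], linear=[[0, 0, 0.04], [0, 0, 0.07], [0, 0, 0.08], [0, 0, 0.082], [0, 0, 0.084], [0, 0, 0.086], [0, 0, 0.088], [0, 0, 0.09], [0, 0, 0.092], [0, 0, 0.093]], rotation=[[0, 0, 0], [0, 0, 0], [0, 0, 0], [0, 0, 0], [0, 0, 0], [0, 0, 0], [0, 0, 0], [0, 0, 0], [0, 0, 0], [0, 0, 0]])

```text
time: 6.7
tool_pos: [577.2, -53.9, 56.9]
tcp_rot: [179.9, 0.0, 90.0]
ft_force: [2.1, 0.8, 2.4]
finger_gap: -0.2
grip_force: 1.4
```

Emit:
servo_tool(fingers=[0, 0, 0, 0, 0, 0, 0], linear=[[0, 0, 0.001], [0, 0, 0.002], [0, 0, 0.003], [0, 0, 0.004], [0, 0, 0.005], [0, 0, 0.005], [0, 0, 0.005]], rotation=[[0, 0, 0], [0, 0, 0], [0, 0, 0], [0, 0, 0], [0, 0, 0], [0, 0, 0], [0, 0, 0]])

```text
time: 7.4
tool_pos: [576.4, -53.8, 51.4]
tcp_rot: [180.0, 0.0, 90.0]
ft_force: [2.2, -0.8, 3.7]
finger_gap: -0.0
grip_force: 1.7
```

Emit:
servo_tool(fingers=[0, 0, 0, 0, 0], linear=[[0, 0, 0.001], [0, 0, 0.0015], [0, 0, 0.002], [0, 0, 0.002], [0, 0, 0.002]], rotation=[[0, 0, 0], [0, 0, 0], [0, 0, 0], [0, 0, 0], [0, 0, 0]])

```text
time: 7.9
tool_pos: [576.5, -53.8, 49.7]
tcp_rot: [180.0, 0.0, 90.0]
ft_force: [1.2, -1.0, 6.3]
finger_gap: -0.1
grip_force: 3.4
```

Amber is fully down. Next is white, a shift of dx −4.5 and dy −222.

Emit:
servo_tool(fingers=[0, 0, 0, 0, 0, 0, 0, 0, 0, 0], linear=[[0, 0, -0.03], [0, 0, -0.08], [0, 0, -0.1], [-0.222, -0.0045, -0.1], [-0.222, -0.0045, -0.1], [-0.222, -0.0045, -0.1], [-0.222, -0.0045, -0.1], [-0.222, -0.0045, -0.1], [-0.222, -0.0045, -0.1], [-0.222, -0.0045, -0.1]], rotation=[[0, 0, 0], [0, 0, 0], [0, 0, 0], [0, 0, 0], [0, 0, 0], [0, 0, 0], [0, 0, 0], [0, 0, 0], [0, 0, 0], [0, 0, 0]])

```text
time: 8.9
tool_pos: [571.1, -275.3, 148.0]
tcp_rot: [-179.9, -0.1, 90.0]
ft_force: [-0.5, 0.2, -1.0]
finger_gap: 0.1
grip_force: 0.0
```

Run:
```python
from bench import r
import cv2,numpy as np
a=r.snapshot("wrist")["frame"];b=r.snapshot("scene")["frame"][160:260,180:314]
cv2.imwrite("pics/w3.png",np.vstack([cv2.resize(a,(400,300)),cv2.resize(b,(400,300))])[:,:,::-1])
print(r.sense()["tool_pos"])
```

```text
[ 571.64947319 -274.26594966  148.49178117]
```

View pics/w3.png

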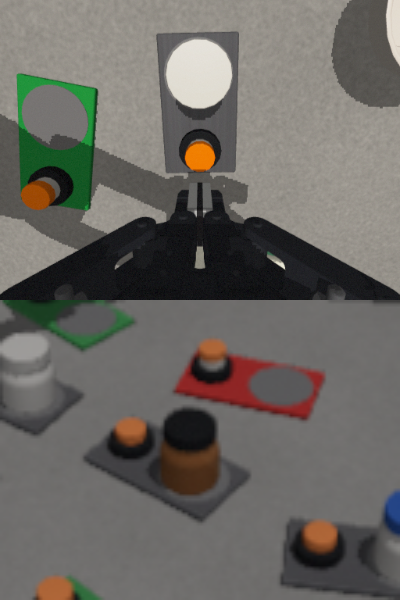

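The amber and blue buttons are both low. The fingers are lined up over the all-white jar's button.

Emit:
servo_tool(fingers=[0, 0, 0, 0, 0, 0, 0, 0, 0, 0], linear=[[0, 0, 0.04], [0, 0, 0.07], [0, 0, 0.08], [0, 0, 0.082], [0, 0, 0.084], [0, 0, 0.086], [0, 0, 0.088], [0, 0, 0.09], [0, 0, 0.092], [0, 0, 0.093]], rotation=[[0, 0, 0], [0, 0, 0], [0, 0, 0], [0, 0, 0], [0, 0, 0], [0, 0, 0], [0, 0, 0], [0, 0, 0], [0, 0, 0], [0, 0, 0]])

```text
time: 10.0
tool_pos: [572.7, -276.2, 57.0]
tcp_rot: [179.9, 0.1, 90.0]
ft_force: [2.0, -0.7, 3.3]
finger_gap: -0.1
grip_force: 1.4
```

Emit:
servo_tool(fingers=[0, 0, 0, 0, 0, 0, 0], linear=[[0, 0, 0.001], [0, 0, 0.002], [0, 0, 0.003], [0, 0, 0.004], [0, 0, 0.005], [0, 0, 0.005], [0, 0, 0.005]], rotation=[[0, 0, 0], [0, 0, 0], [0, 0, 0], [0, 0, 0], [0, 0, 0], [0, 0, 0], [0, 0, 0]])

```text
time: 10.7
tool_pos: [572.0, -275.8, 51.3]
tcp_rot: [-180.0, 0.0, 90.0]
ft_force: [2.1, -0.5, 3.9]
finger_gap: 0.3
grip_force: 1.7
```

Emit:
servo_tool(fingers=[0, 0, 0, 0, 0], linear=[[0, 0, 0.001], [0, 0, 0.0015], [0, 0, 0.002], [0, 0, 0.002], [0, 0, 0.002]], rotation=[[0, 0, 0], [0, 0, 0], [0, 0, 0], [0, 0, 0], [0, 0, 0]])

```text
time: 11.2
tool_pos: [572.0, -275.8, 49.7]
tcp_rot: [180.0, 0.0, 90.0]
ft_force: [0.6, -0.3, 6.0]
finger_gap: 0.0
grip_force: 3.3
```

Emit:
servo_tool(fingers=[0, 0, 0, 0, 0, 0, 0], linear=[[0, 0, -0.03], [0, 0, -0.08], [0, 0, -0.12], [0, 0, -0.15], [0, 0, -0.15], [0, 0, -0.15], [0, 0, -0.15]], rotation=[[0, 0, 0], [0, 0, 0], [0, 0, 0], [0, 0, 0], [0, 0, 0], [0, 0, 0], [0, 0, 0]])

```text
time: 11.9
tool_pos: [570.8, -275.0, 196.8]
tcp_rot: [-179.8, -0.1, 90.0]
ft_force: [0.5, 0.6, -0.1]
finger_gap: -0.2
grip_force: 0.0
```

Run:
```python
from bench import r
import cv2
s=r.snapshot("scene")["frame"][140:270,140:350]
cv2.imwrite("pics/end.png",cv2.resize(s,(760,470))[:,:,::-1])
```

```text
(no output)
```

View pics/end.png

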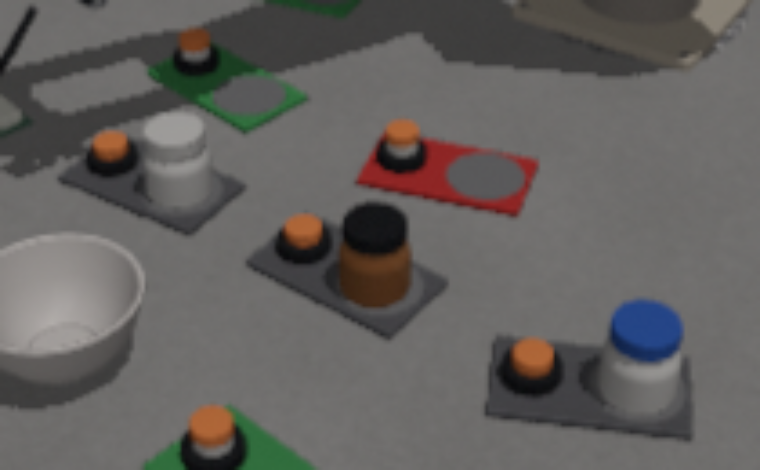

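All three grey-tray buttons are down, at about (110,145), (303,230) and (533,357). The decoy buttons are still up, and the jars and bowl are in place.

```bash
python3 -c "
from bench import r
print(r.hand_in())"
```

```text
the job is handed in; nothing more can be done
None
```

The three check-off buttons were pressed fully down in recipe order (blue-lid, amber, all-white) by about 11 s on the robot's clock, with the jars and bowl left standing where they were, and the job is handed in.

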